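# Push the row of blanks home and lock it

### The job

Four limewood blocks stand touching one another in the loading track. Push the row from behind along the track as one closed-up train until the first block is fully home against the end stop, and only then swing the wooden turn button across behind the last block, as far as it goes, to lock the row in. Only push with the fingers, gently, stopping as soon as things are home: lift or tip nothing, keep the row together, leave the other things on the bench where they are, and move clear at the end.

Things in the scene. Friction and masses are not known exactly. Their poses are not given: they have to be found in the camera images.
- track: loading track, a plywood board 332 x 122 x 8 mm fixed on battens 7 mm over the bench. Origin at bench height on the channel's centre line, in the plane of the end stop's inner face; own x runs from the stop back to the open end, z up. End stop: dark wood, 92 mm wide, x = -26 to 0, top at z = 55 mm. Blocks slide on the board, z = 15 mm. A row that is home spans x = 0 to 200 mm
- open_end (a point): middle of the channel at its open end, on the board: x = 303, y = 0, z = 15 mm in the track's frame. Nothing stands there. The channel lies between two wooden side strips at y = -45 to -33 and 33 to 45 mm, x = 0 to 303 mm, tops at z = 27 mm
- block1: limewood block like the others, 50 mm (own x) x 62 mm (own y) x 45 mm high, about 60 g, loose, own x along the track at the start; origin at the centre of its underside. First of the row, nearest the end stop; starts 35 to 80 mm short of it
- block2: limewood block like the others, 50 mm (own x) x 62 mm (own y) x 45 mm high, about 60 g, loose, own x along the track at the start; origin at the centre of its underside. Second of the row
- block3: limewood block like the others, 50 mm (own x) x 62 mm (own y) x 45 mm high, about 60 g, loose, own x along the track at the start; origin at the centre of its underside. Third of the row
- block4: limewood block like the others, 50 mm (own x) x 62 mm (own y) x 45 mm high, about 60 g, loose, own x along the track at the start; origin at the centre of its underside. Last of the row, nearest the open end: its rear face is 25 mm farther along the track's x than its origin
- turn_button (a joint): angle of the turn button, which shuts clockwise seen from above. 0: points along the track's +x, beside the channel; negative (starts -0.5 to -0.1): swung outwards to the track's +y; 1.571: shut against its stop, pointing along the track's -y across the channel, its face 2.5 mm behind a row that is home. It stays where it is left; about 1.5 N at its end moves it
- button_pivot (a point): vertical pivot axis of the turn button, at x = 213.5, y = 47, z = 38 mm in the track's frame. The button is a plain wooden bar 22 mm wide and 18 mm high (z = 29 to 47 mm over the bench) that reaches 85 mm from this axis
- button_end (a point): middle of the turn button's free end, at mid height, 85 mm from the pivot
- spare_block: spare limewood block, same size as those in the row, standing on the bench beside the track; leave it alone; origin at the centre of its underside
- tape: roll of masking tape, 96 mm across, 25 mm high; leave alone; origin under its centre
- rubber: white eraser, 22 x 42 x 12 mm; leave alone; origin under its centre
Things that resemble listed ones, but are neither listed nor needed, are in the scene too. Leave any green look-alike of the block4 alone.

How it is judged (in metres and radians):
On the way, in this order (a step that is already met when the one before it is completed fails the run):
1. the whole row is pushed home against the end stop while the turn button is still open (x of block1 in the frame of track below 0.0285 m and x of block4 in the frame of track below 0.1785 m and horizontal distance between block1 and block2 below 0.053 m and horizontal distance between block2 and block3 below 0.053 m and horizontal distance between block3 and block4 below 0.053 m and z of each of block1, block2, block3, block4 in the frame of track below 0.0185 m and value of joint turn_button below 0.6 rad), for 0.2 s.
2. the turn button is swung shut behind the last block (value of joint turn_button above 1.48 rad), for 0.1 s.
At the end, for the whole second after the job is handed in: the row is home (first block within 3.5 mm of the end stop, last block within 3.5 mm of its home place, neighbours within 3 mm of touching), flat in the track and at rest, and the turn button is shut to within 0.09 rad of its stop (x of block1 in the frame of track below 0.0285 m and x of block4 in the frame of track below 0.1785 m and horizontal distance between block1 and block2 below 0.053 m and horizontal distance between block2 and block3 below 0.053 m and horizontal distance between block3 and block4 below 0.053 m and z of each of block1, block2, block3, block4 in the frame of track below 0.0185 m and linear speed of each of block1, block2, block3, block4 below 0.01 m/s and value of joint turn_button above 1.48 rad).
It fails at once if a block of the row is lifted (more than 10 mm off the track floor) (z of any of block1, block2, block3, block4 in the frame of track above 0.025 m).
It fails at once if a block of the row is tipped by more than 0.3 rad (angle between any of block1, block2, block3, block4's own z axis and vertical above 0.3 rad).
It fails at once if the row is pulled apart: a gap of more than 15 mm between neighbours (horizontal distance between block1 and block2 above 0.065 m or horizontal distance between block2 and block3 above 0.065 m or horizontal distance between block3 and block4 above 0.065 m).
It fails at once if another thing on the bench is moved by more than 20 mm (distance of any of spare_block, tape, rubber from where it was at the start of the episode above 0.02 m).
It fails at once if the row or the turn button is pressed hard (more than 40 N by the fingers) (contact force between the fingers and block4 above 40 N or contact force between the fingers and track above 40 N).
It also fails if it takes over 42 s, if anything falls off the work surface, if the arm or the gripper's body presses on something with over 40 N, if the wrist force passes 120 N, or if a joint passes its speed limit or range.

### The arm

A 6-joint arm with a two-finger parallel gripper is mounted at the origin on a cart in front of the work surface, level with it; the furniture and walls round the work are solid. World frame = base frame: x ahead of the robot, y to its left, z up, the work surface at z = 0. Lengths are in m, angles in degrees, forces in N, time in s.
With the tool pointing down it reaches from about 0.4 to 0.825 m from the base axis. Payload 7 kg.
Tool frame: the origin (TCP) lies between the finger pads; the fingertips stand 22 mm ahead of it and the grasp point (between the pads) lies 3 mm ahead of it; z points along the fingers, y is the line along which they close (so a half turn about z gives the same grasp; the last joint's range is limited). The gripper opens to 88 mm and grips with 3 to 60 N. Pads are 19 mm wide; open, the fingers measure 130 mm over their backs; the gripper's body (78 mm by 193 mm) begins 47 mm behind the grasp point.
Start: joints at [-50.758, 20.546, 0.682, 0, -70.136, -16.507], TCP at [0.261, -0.623, 0.249] pointing down, gripper open.
Joint ranges: [-176.03, 176.03], [-82.01, 121.73], [-58.28, 71.71], [-173.87, 95.51], [-174.79, -0.11], [-173.66, 173.66]. Speed limits (degrees/s): [136.94, 136.94, 172.46, 180, 180, 180].

### API

Orientations are given as [roll, pitch, yaw] about the fixed x, y, z axes, in that order (R = Rz(yaw) Ry(pitch) Rx(roll)).
In Python, from plant import ctrl gives the robot as it stands.
- The arm moves only by the tool apply_moves, never from a script. Its argument "targets" is a list of rows, each an object with "travel": the shift along the tool's x, y, z in mm, a list of three; "roll": the turn about the tool's z in degrees; "jaw": the finger opening in mm, from 0 to 87.6. In form: [{"travel": [tx, ty, tz], "roll": roll, "jaw": jaw}, ...]. A call has 1 to 10 rows; each row shifts and turns the commanded pose from where the row before left it, along the tool's axes as they then stand; what a row does not reach is not made up. A row lasts 1/10 s, in which the tool goes at most 50 mm and 8.59 degrees, less where a joint would pass 70% of its speed; a pose out of reach is approached as far as the arm can. A call with a gripper value outside its range is refused whole. The fingers move at their own pace and stop on an object; the grip force is fixed at half the most. Time passes only in rows, so rows that do not move let the fingers close. It gives the time, the measured TCP pose, the force, the opening and the grip force at its end, in the units of the state.
- ctrl.get_obs(): the state, without advancing time (a new reading comes with each control period).
- ctrl.snapshot(name): name is "side" or "top"; returns the picture (420x560x3 uint8, red, green, blue); there is no depth.
- ctrl.calibration(name): a dict with "K" (3x3 intrinsics, pixels), "extrinsics" (4x4, takes a point from camera to world coordinates). Camera axes: x right, y down, z forward; pixel columns grow to the right and rows downward; lengths in m; the calibration is good to about 2 mm. A picture is of the moment at which its call begins. calibration takes no time and is no camera call.
- ctrl.close_job(): hands the job in; it is judged then, once.
The state is a dict: "clock": time; "joint_pos": joint angles; "qvel": joint speeds; "tau": joint torques, N m; "tool_pos": TCP position; "orientation": TCP orientation; "force": force on the tool from outside, world axes, zero at the start; "moment": the same for the moment, N m; "opening": finger opening in m; "gripper_force": force on a finger pad.
Only numpy, scipy, OpenCV 4.12 (cv2) and the standard library are available. Lean on these libraries where they do the work, as an engineer would, in place of code of your own. Each camera call takes 0.05 s, during which the arm holds its last target. There are 200 camera calls.

## Working session

There is one attempt and no reset: what is moved stays moved. The work goes in short steps, Python scripts to look and compute and a tool call to move; the robot and the scene stay as the last step left them, time stands still between calls to the robot, and variables do not carry over. Pictures are saved under pics/ and viewed, at most 10 in all, crops included, and the job is handed in when it is done.

Besides the shell and the picture viewer there is one more tool, called after ">>>" as name([rows], argument=value, ...), one row to a line, values as JSON. apply_moves: Moves the arm, as the interface text tells. Its arguments: {"type":"object","properties":{"targets":{"type":"array","items":{"type":"object","properties":{"travel":{"type":"array","items":{"type":"number"}},"roll":{"type":"number"},"jaw":{"type":"number"}}}}},"required":["targets"]}

```bash
mkdir -p pics; ls; python3 - <<'E'
from plant import ctrl
import cv2
o=ctrl.get_obs();print(o['clock'],o['tool_pos'],o['orientation'],o['opening'])
for n in('top','side'):
    cv2.imwrite(f'pics/{n}0.png',ctrl.snapshot(n)[:,:,::-1]);c=ctrl.calibration(n);print(c)
E
```

```text
pics
0.0 [ 0.26064036 -0.62213565  0.24762664] [ 1.79904899e+02 -9.69387073e-03 -1.57271218e+02] 0.08761525560942093
{'K': array([[482.03584542,   0.        , 277.33290284],
       [  0.        , 482.03584542, 205.8311463 ],
       [  0.        ,   0.        ,   1.        ]]), 'extrinsics': array([[ 1.61460958e-03, -9.95987303e-01,  8.94800780e-02,
         4.88564770e-01],
       [-9.99936310e-01, -6.08540175e-04,  1.12696422e-02,
        -1.80391721e-01],
       [-1.11699683e-02, -8.94925752e-02, -9.95924852e-01,
         1.14128468e+00],
       [ 0.00000000e+00,  0.00000000e+00,  0.00000000e+00,
         1.00000000e+00]])}
{'K': array([[489.9732007 ,   0.        , 288.69098313],
       [  0.        , 489.9732007 , 212.06754554],
       [  0.        ,   0.        ,   1.        ]]), 'extrinsics': array([[-0.98999934, -0.04826878,  0.13255728,  0.37644518],
       [-0.14095014,  0.37748998, -0.91522367,  1.14078305],
       [-0.00586232, -0.9247548 , -0.38051832,  0.59995652],
       [ 0.        ,  0.        ,  0.        ,  1.        ]])}
```

View pics/top0.png

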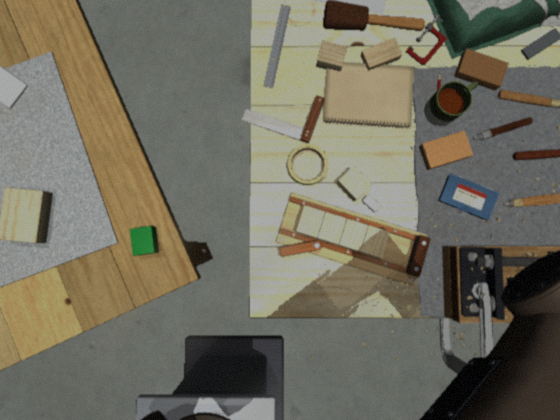

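View pics/side0.png

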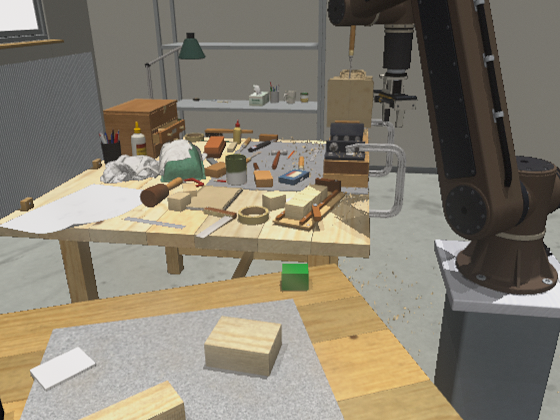

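The top view shows the track with its dark stop near (420,255), the open end near (285,218), the blocks at about (300-400, 205-250), and the button at about (282-318, 248). The side view shows the track small, near (310,205). I'll enlarge the top view.

```bash
python3 - <<'E'
import cv2
im=cv2.imread('pics/top0.png')[180:290,265:440]
cv2.imwrite('pics/c.png',cv2.resize(im,None,fx=4.5,fy=4.5,interpolation=cv2.INTER_CUBIC))
E
```

```text
(no output)
```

View pics/c.png

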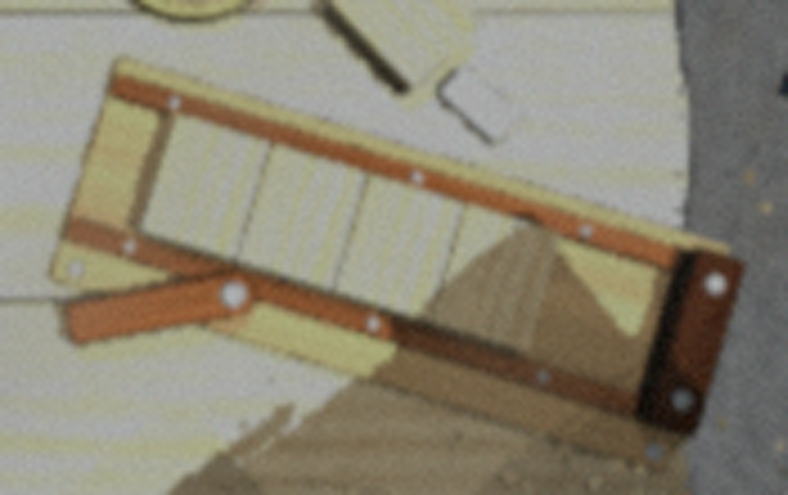

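The enlarged crop shows the pivot screw at crop (233,293), the stop's outer top corners at (743,262) and (693,435), and the strip ends at about (110,85) and (67,230). The rear top edge of block 4 runs from (178,115) to (143,225). The button's end is at about (70,322).

```bash
cat > h.py <<'E'
import numpy as np
from plant import ctrl
def ray(p,z,n='top'):
    c=ctrl.calibration(n);T=c['extrinsics'];d=T[:3,:3]@np.linalg.solve(c['K'],[p[0],p[1],1])
    return (T[:3,3]+d*(z-T[2,3])/d[2])[:2]
crop=lambda p:(p[0]/4.5+265-.4,p[1]/4.5+180-.4)
E
python3 - <<'E'
from h import *
P=[((233,293),.047,(213.5,47)),((743,262),.055,(-26,-46)),((693,435),.055,(-26,46)),((113,74),.027,(303,-45)),((108,98),.027,(303,-33)),((70,218),.027,(303,33)),((64,240),.027,(303,45))]
W=np.array([ray(crop(p),z) for p,z,_ in P]);L=np.array([l for *_,l in P])/1e3
wc,lc=W.mean(0),L.mean(0);w=(W-wc)@[1,1j];l=(L-lc)@[1,1j]
s=(np.conj(l)@w)/(np.conj(l)@l);a=np.angle(s);print('scale',abs(s),'yaw',np.degrees(a))
R=np.array([[np.cos(a),-np.sin(a)],[np.sin(a),np.cos(a)]]);t=wc-R@lc
print('origin',t,'resid mm',np.round(1e3*(L@R.T+t-W),1).tolist())
np.savez('tr.npz',R=R,t=t)
for n,p,z in [('b4rearA',(178,115),.06),('b4rearB',(143,225),.06),('b1fA',(560,235),.06),('b12A',(465,208),.06),('bend',(70,322),.047),('bend2',(65,310),.047)]:
    print(n,np.round(1e3*R.T@(ray(crop(p),z)-t),1))
E
```

```text
scale 0.9925078794425451 yaw 72.79914280649027
origin [ 0.47918397 -0.47303193] resid mm [[-1.3, 1.3], [1.1, -1.7], [-1.4, -1.4], [0.2, -0.4], [1.2, 0.6], [0.1, 0.6], [-0.0, 1.0]]
b4rearA [265.5 -31. ]
b4rearB [266.1  26.8]
b1fA [ 66.8 -29.9]
b12A [115.6 -28.8]
bend [286.6  83.6]
bend2 [290.7  78.6]
```

>>> apply_moves([
  {"travel": [0,0,0],"roll": -8,"jaw": 0},
  {"travel": [0,0,0],"roll": -8,"jaw": 0},
  {"travel": [0,0,0],"roll": -8,"jaw": 0},
  {"travel": [0,0,0],"roll": -8,"jaw": 0},
  {"travel": [0,0,0],"roll": -8,"jaw": 0},
  {"travel": [0,0,0],"roll": -8,"jaw": 0},
  {"travel": [0,0,0],"roll": -2.1,"jaw": 0},
  {"travel": [-30,-10,0],"roll": 0,"jaw": 0},
  {"travel": [-30,-10,0],"roll": 0,"jaw": 0},
  {"travel": [0,0,0],"roll": 0,"jaw": 0},
])

```text
clock: 1.1
tool_pos: [0.2991, -0.5688, 0.2484]
orientation: [180.0, 0.1, -107.0]
force: [-0.0, 0.3, -0.4]
opening: 0.0129
gripper_force: 0.0
```

```bash
cat >> h.py <<'E'
def st():
    D=np.load('tr.npz');o=ctrl.get_obs()
    print('t',round(o['clock'],2),'track mm',np.round(1e3*D['R'].T@(o['tool_pos'][:2]-D['t']),1),'z',round(o['tool_pos'][2]*1e3,1),'rpy',np.round(o['orientation'],2),'F track',np.round(D['R'].T@o['force'][:2],2),round(o['force'][2],2),'open',round(o['opening'],4))
E
python3 -c "from h import *;st()"
```

```text
t 1.1 track mm [-144.7  143.7] z 248.4 rpy [ 1.8000e+02  5.0000e-02 -1.0705e+02] F track [0.29 0.09] -0.39 open 0.0129
```

>>> apply_moves([
  {"travel": [-40,-14.4,0],"roll": 0,"jaw": 0},
  {"travel": [-44,-14.4,0],"roll": 0,"jaw": 0},
  {"travel": [-44,-14.4,0],"roll": 0,"jaw": 0},
  {"travel": [-44,-14.4,0],"roll": 0,"jaw": 0},
  {"travel": [-44,-14.4,0],"roll": 0,"jaw": 0},
  {"travel": [-44,-14.4,0],"roll": 0,"jaw": 0},
  {"travel": [-44,-14.4,0],"roll": 0,"jaw": 0},
  {"travel": [-44,-14.4,0],"roll": 0,"jaw": 0},
  {"travel": [-44,-14.4,0],"roll": 0,"jaw": 0},
  {"travel": [-43,-14.4,0],"roll": 0,"jaw": 0},
])

```text
clock: 2.1
tool_pos: [0.5644, -0.1964, 0.2485]
orientation: [180.0, -0.0, -107.2]
force: [1.3, -0.8, 0.2]
opening: 0.0001
gripper_force: 0.0
```

>>> apply_moves([
  {"travel": [0,0,0],"roll": 0,"jaw": 0},
  {"travel": [0,0,20],"roll": 0,"jaw": 0},
  {"travel": [0,0,40],"roll": 0,"jaw": 0},
  {"travel": [0,0,40],"roll": 0,"jaw": 0},
  {"travel": [0,0,10],"roll": 0,"jaw": 0},
  {"travel": [0,0,0],"roll": 0,"jaw": 0},
])

```text
clock: 2.7
tool_pos: [0.5626, -0.1984, 0.1372]
orientation: [179.8, -0.1, -107.2]
force: [-0.4, -0.0, 0.9]
opening: 0.0006
gripper_force: 0.0
```

```bash
python3 -c "
from h import *;st()
import cv2
im=ctrl.snapshot('top')[160:290,255:440,::-1]
cv2.imwrite('pics/d.png',cv2.resize(im,None,fx=4,fy=4,interpolation=cv2.INTER_CUBIC))"
```

```text
t 2.7 track mm [287.    1.5] z 137.2 rpy [ 1.7979e+02 -7.0000e-02 -1.0718e+02] F track [-0.11  0.34] 0.88 open 0.0006
```

View pics/d.png

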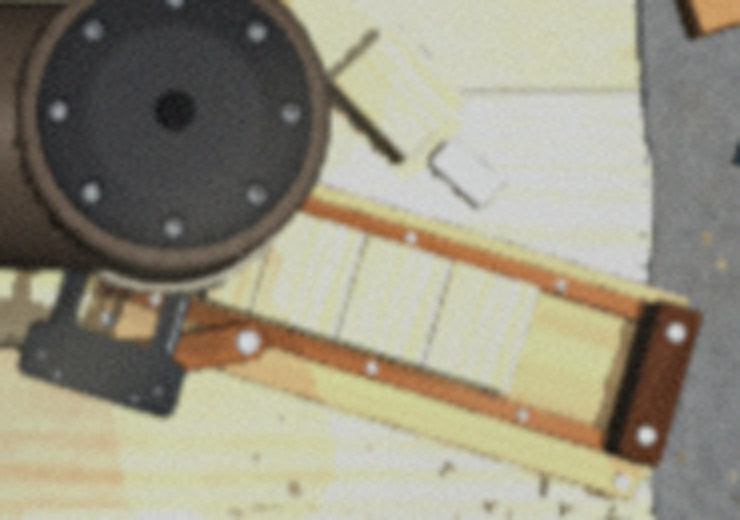

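The crop shows the wrist over the open end and the row untouched. The front of block 1 is at about (525,340), and its gap to the stop is clear. Next I go down behind block 4.

>>> apply_moves([
  {"travel": [-2,-0.5,15],"roll": 0,"jaw": 0},
  {"travel": [-2,-1,25],"roll": 0,"jaw": 0},
  {"travel": [0,0,25],"roll": 0,"jaw": 0},
  {"travel": [0,0,13],"roll": 0,"jaw": 0},
  {"travel": [0,0,5],"roll": 0,"jaw": 0},
  {"travel": [0,0,0],"roll": 0,"jaw": 0},
  {"travel": [0,0,0],"roll": 0,"jaw": 0},
])

```text
clock: 3.45
tool_pos: [0.5672, -0.1948, 0.057]
orientation: [-179.9, 0.0, -107.1]
force: [1.1, 0.1, -1.0]
opening: 0.0004
gripper_force: 0.0
```

```bash
python3 -c "from h import *;st()"
```

```text
t 3.45 track mm [291.8  -1.8] z 57.0 rpy [-1.7988e+02  2.0000e-02 -1.0715e+02] F track [ 0.43 -1.02] -1.05 open 0.0004
```

>>> apply_moves([
  {"travel": [3,0.3,2],"roll": 0,"jaw": 0},
  {"travel": [3,0.3,0],"roll": 0,"jaw": 0},
  {"travel": [3,0.3,0],"roll": 0,"jaw": 0},
  {"travel": [2,0,0],"roll": 0,"jaw": 0},
  {"travel": [2,0,0],"roll": 0,"jaw": 0},
  {"travel": [2,0,0],"roll": 0,"jaw": 0},
  {"travel": [2,0,0],"roll": 0,"jaw": 0},
  {"travel": [2,0,0],"roll": 0,"jaw": 0},
  {"travel": [2,0,0],"roll": 0,"jaw": 0},
  {"travel": [2,0,0],"roll": 0,"jaw": 0},
])

```text
clock: 4.45
tool_pos: [0.5588, -0.2164, 0.0537]
orientation: [-180.0, 0.0, -107.2]
force: [1.1, 1.5, 1.6]
opening: 0.0009
gripper_force: 1.3
```

```bash
python3 -c "from h import *;st()"
```

```text
t 4.45 track mm [ 2.687e+02 -1.000e-01] z 53.7 rpy [-179.98    0.   -107.15] F track [ 1.71 -0.58] 1.59 open 0.0009
```

>>> apply_moves([
  {"travel": [3,0,0],"roll": 0,"jaw": 0},
  {"travel": [4,0,0],"roll": 0,"jaw": 0},
  {"travel": [4,0,0],"roll": 0,"jaw": 0},
  {"travel": [4,0,0],"roll": 0,"jaw": 0},
  {"travel": [4,0,0],"roll": 0,"jaw": 0},
  {"travel": [4,0,0],"roll": 0,"jaw": 0},
  {"travel": [4,0,0],"roll": 0,"jaw": 0},
  {"travel": [4,0,0],"roll": 0,"jaw": 0},
  {"travel": [3,0,0],"roll": 0,"jaw": 0},
  {"travel": [2,0,0],"roll": 0,"jaw": 0},
])

```text
clock: 5.45
tool_pos: [0.5478, -0.251, 0.0535]
orientation: [180.0, -0.0, -107.2]
force: [1.9, 2.5, 1.9]
opening: 0.0005
gripper_force: 1.3
```

```bash
python3 -c "
from h import *;st()
import cv2
im=ctrl.snapshot('top')[180:290,265:440,::-1]
cv2.imwrite('pics/e.png',cv2.resize(im,None,fx=4.5,fy=4.5,interpolation=cv2.INTER_CUBIC))"
```

```text
t 5.45 track mm [2.324e+02 1.000e-01] z 53.5 rpy [ 179.99   -0.   -107.18] F track [ 2.94 -1.06] 1.86 open 0.0005
```

View pics/e.png

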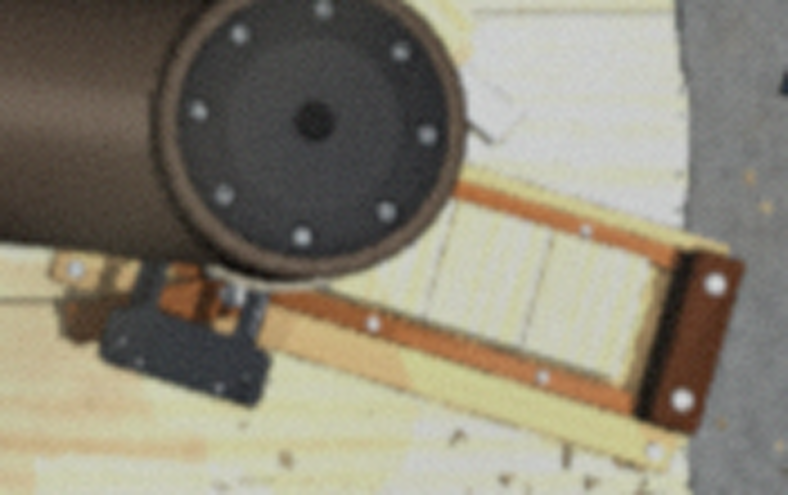

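The row is moving as one: the front of block 1 is at about (637,325), some 20 mm from the stop. I'll creep in and watch the force.

>>> apply_moves([
  {"travel": [2,0,0],"roll": 0,"jaw": 0},
  {"travel": [2,0,0],"roll": 0,"jaw": 0},
  {"travel": [2,0,0],"roll": 0,"jaw": 0},
  {"travel": [2,0,0],"roll": 0,"jaw": 0},
  {"travel": [1.5,0,0],"roll": 0,"jaw": 0},
  {"travel": [1.5,0,0],"roll": 0,"jaw": 0},
  {"travel": [1,0,0],"roll": 0,"jaw": 0},
  {"travel": [1,0,0],"roll": 0,"jaw": 0},
  {"travel": [0,0,0],"roll": 0,"jaw": 0},
])

```text
clock: 6.4
tool_pos: [0.544, -0.2633, 0.0535]
orientation: [180.0, -0.0, -107.2]
force: [0.1, 0.6, -0.2]
opening: -0.0002
gripper_force: 0.1
```

```bash
python3 -c "from h import *;st()"
```

```text
t 6.4 track mm [2.195e+02 1.000e-01] z 53.5 rpy [ 1.7998e+02 -1.0000e-02 -1.0717e+02] F track [0.58 0.06] -0.18 open -0.0002
```

>>> apply_moves([
  {"travel": [1,0,0],"roll": 0,"jaw": 0},
  {"travel": [1,0,0],"roll": 0,"jaw": 0},
  {"travel": [1,0,0],"roll": 0,"jaw": 0},
  {"travel": [1,0,0],"roll": 0,"jaw": 0},
  {"travel": [1,0,0],"roll": 0,"jaw": 0},
  {"travel": [0.5,0,0],"roll": 0,"jaw": 0},
])

```text
clock: 7.0
tool_pos: [0.5424, -0.2685, 0.0535]
orientation: [180.0, -0.0, -107.2]
force: [1.1, 0.5, -0.5]
opening: 0.0004
gripper_force: 0.6
```

>>> apply_moves([
  {"travel": [0.5,0,0],"roll": 0,"jaw": 0},
  {"travel": [0.5,0,0],"roll": 0,"jaw": 0},
])

```text
clock: 7.2
tool_pos: [0.5422, -0.2694, 0.0535]
orientation: [180.0, 0.0, -107.2]
force: [0.4, 0.9, -1.0]
opening: 0.0003
gripper_force: 0.6
```

```bash
python3 -c "from h import *;st()"
```

```text
t 7.2 track mm [2.132e+02 1.000e-01] z 53.5 rpy [ 180.      0.   -107.17] F track [ 0.95 -0.15] -0.97 open 0.0003
```

>>> apply_moves([
  {"travel": [0.6,0,0],"roll": 0,"jaw": 0},
  {"travel": [0.6,0,0],"roll": 0,"jaw": 0},
])

```text
clock: 7.4
tool_pos: [0.5418, -0.2705, 0.0535]
orientation: [180.0, -0.0, -107.2]
force: [0.6, 2.0, -0.8]
opening: 0.0004
gripper_force: 0.6
```

>>> apply_moves([
  {"travel": [0.6,0,0],"roll": 0,"jaw": 0},
  {"travel": [0.6,0,0],"roll": 0,"jaw": 0},
])

```text
clock: 7.6
tool_pos: [0.5415, -0.2716, 0.0535]
orientation: [-180.0, 0.0, -107.2]
force: [2.0, 4.1, -0.5]
opening: 0.0005
gripper_force: 2.4
```

>>> apply_moves([
  {"travel": [0.6,0,0],"roll": 0,"jaw": 0},
  {"travel": [0.3,0,0],"roll": 0,"jaw": 0},
])

```text
clock: 7.8
tool_pos: [0.542, -0.2719, 0.0536]
orientation: [-179.9, 0.1, -107.2]
force: [3.3, 8.8, -1.9]
opening: 0.0008
gripper_force: 3.9
```

```bash
python3 -c "from h import *;st()"
```

```text
t 7.8 track mm [210.7  -0.5] z 53.6 rpy [-1.7994e+02  6.0000e-02 -1.0717e+02] F track [ 9.35 -0.56] -1.88 open 0.0008
```

Force is rising to 9 N at the expected home position, so the row is home. I'll hold briefly, then back off along the track and rise.

>>> apply_moves([
  {"travel": [0.2,0,0],"roll": 0,"jaw": 0},
  {"travel": [0,0,0],"roll": 0,"jaw": 0},
  {"travel": [0,0,0],"roll": 0,"jaw": 0},
  {"travel": [-2,0,0],"roll": 0,"jaw": 0},
  {"travel": [-8,0,0],"roll": 0,"jaw": 0},
  {"travel": [-15,0,-10],"roll": 0,"jaw": 0},
  {"travel": [-15,0,-30],"roll": 0,"jaw": 0},
  {"travel": [-10,0,-35],"roll": 0,"jaw": 0},
  {"travel": [0,0,-20],"roll": 0,"jaw": 0},
  {"travel": [0,30,0],"roll": 0,"jaw": 0},
])

```text
clock: 8.8
tool_pos: [0.5319, -0.2158, 0.1528]
orientation: [-179.5, 0.0, -107.0]
force: [-0.8, 0.6, 0.3]
opening: 0.0006
gripper_force: 0.0
```

```bash
python3 -c "
from h import *;st()"
```

```text
t 8.8 track mm [261.3  25.7] z 152.8 rpy [-1.7954e+02  1.0000e-02 -1.0704e+02] F track [0.37 0.96] 0.3 open 0.0006
```

>>> apply_moves([
  {"travel": [0,35,0],"roll": 0,"jaw": 0},
  {"travel": [0,40,0],"roll": 0,"jaw": 0},
  {"travel": [0,30,0],"roll": 0,"jaw": 0},
  {"travel": [0,0,10],"roll": 0,"jaw": 0},
  {"travel": [0,0,30],"roll": 0,"jaw": 0},
  {"travel": [0,0,30],"roll": 0,"jaw": 0},
  {"travel": [0,0,20],"roll": 0,"jaw": 0},
  {"travel": [0,0,8],"roll": 0,"jaw": 0},
  {"travel": [0,0,0],"roll": 0,"jaw": 0},
])

```text
clock: 9.7
tool_pos: [0.4269, -0.1848, 0.0501]
orientation: [179.9, -0.0, -107.1]
force: [0.0, 0.0, -0.3]
opening: 0.0004
gripper_force: 0.0
```

```bash
python3 -c "
from h import *;st()
import cv2
im=ctrl.snapshot('top')[180:290,265:440,::-1]
cv2.imwrite('pics/f.png',cv2.resize(im,None,fx=4.5,fy=4.5,interpolation=cv2.INTER_CUBIC))"
```

```text
t 9.7 track mm [259.9 135.2] z 50.1 rpy [ 1.7991e+02 -4.0000e-02 -1.0714e+02] F track [0.01 0.  ] -0.31 open 0.0004
```

View pics/f.png

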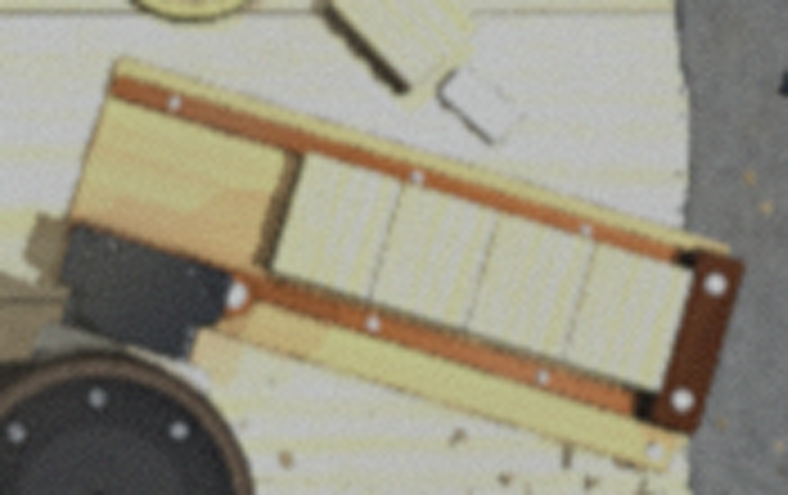

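The crop shows block 1 touching the stop at (690,270)–(660,390), no gaps between the blocks, and the rear of block 4 at about (285,210). The row is home with the button still open. Next I swing the button.

>>> apply_moves([
  {"travel": [0,0,-4],"roll": 0,"jaw": 0},
  {"travel": [-1,-8,0],"roll": 0,"jaw": 0},
  {"travel": [-1,-10,0],"roll": 0,"jaw": 0},
  {"travel": [0,-5,0],"roll": 0,"jaw": 0},
  {"travel": [-1,-4,0],"roll": 0,"jaw": 0},
  {"travel": [-1,-4,0],"roll": 0,"jaw": 0},
  {"travel": [-1,-4,0],"roll": 0,"jaw": 0},
  {"travel": [-1,-4,0],"roll": 0,"jaw": 0},
  {"travel": [-1,-4,0],"roll": 0,"jaw": 0},
])

```text
clock: 10.65
tool_pos: [0.47, -0.191, 0.0544]
orientation: [180.0, -0.0, -107.2]
force: [-1.2, 1.4, 0.2]
opening: 0.0004
gripper_force: 0.7
```

```bash
python3 -c "
from h import *;st()"
```

```text
t 10.65 track mm [266.7  92.1] z 54.4 rpy [ 1.7996e+02 -1.0000e-02 -1.0717e+02] F track [1.01 1.56] 0.18 open 0.0004
```

>>> apply_moves([
  {"travel": [-1,-4,0],"roll": 0,"jaw": 0},
  {"travel": [-1,-4,0],"roll": 0,"jaw": 0},
  {"travel": [-1,-5,0],"roll": 0,"jaw": 0},
  {"travel": [-0.7,-4,0],"roll": 0,"jaw": 0},
  {"travel": [-0.7,-4,0],"roll": 0,"jaw": 0},
  {"travel": [-0.7,-4,0],"roll": 0,"jaw": 0},
  {"travel": [-0.7,-4,0],"roll": 0,"jaw": 0},
  {"travel": [-0.5,-4,0],"roll": 0,"jaw": 0},
])

```text
clock: 11.45
tool_pos: [0.5035, -0.195, 0.0545]
orientation: [180.0, -0.0, -107.2]
force: [-1.8, 0.2, -0.3]
opening: 0.0006
gripper_force: 0.8
```

>>> apply_moves([
  {"travel": [0.4,-4.5,0],"roll": 0,"jaw": 0},
  {"travel": [0.6,-4.5,0],"roll": 0,"jaw": 0},
  {"travel": [0.8,-4.5,0],"roll": 0,"jaw": 0},
  {"travel": [1,-4.5,0],"roll": 0,"jaw": 0},
  {"travel": [1.3,-4.5,0],"roll": 0,"jaw": 0},
])

```text
clock: 11.95
tool_pos: [0.5241, -0.2055, 0.0545]
orientation: [-180.0, 0.0, -107.2]
force: [-1.0, 0.8, 0.0]
opening: 0.0005
gripper_force: 0.8
```

```bash
python3 -c "
from h import *;st()"
```

```text
t 11.95 track mm [268.8  36.2] z 54.5 rpy [-180.      0.   -107.17] F track [0.43 1.2 ] 0.01 open 0.0005
```

>>> apply_moves([
  {"travel": [1.6,-3.5,0],"roll": 0,"jaw": 0},
  {"travel": [2,-3.5,0],"roll": 0,"jaw": 0},
  {"travel": [2.3,-3.5,0],"roll": 0,"jaw": 0},
  {"travel": [2.6,-3.5,0],"roll": 0,"jaw": 0},
  {"travel": [2.6,-3,0],"roll": 0,"jaw": 0},
  {"travel": [2.7,-3,0],"roll": 0,"jaw": 0},
  {"travel": [2.5,-1.5,0],"roll": 0,"jaw": 0},
  {"travel": [2.5,-1.5,0],"roll": 0,"jaw": 0},
  {"travel": [2.5,-1.5,0],"roll": 0,"jaw": 0},
  {"travel": [2.5,-1.5,0],"roll": 0,"jaw": 0},
])

```text
clock: 12.95
tool_pos: [0.5416, -0.236, 0.0546]
orientation: [180.0, 0.0, -107.2]
force: [-1.0, 1.5, 0.2]
opening: 0.0008
gripper_force: 0.7
```

>>> apply_moves([
  {"travel": [2,-1,0],"roll": 0,"jaw": 0},
  {"travel": [1.5,-0.5,0],"roll": 0,"jaw": 0},
  {"travel": [1.5,0,0],"roll": 0,"jaw": 0},
])

```text
clock: 13.25
tool_pos: [0.5419, -0.2411, 0.0546]
orientation: [-180.0, 0.0, -107.2]
force: [0.8, 1.6, -1.2]
opening: 0.0004
gripper_force: 0.8
```

```bash
python3 -c "
from h import *;st()"
```

```text
t 13.25 track mm [240.1   8.7] z 54.6 rpy [-1.7996e+02  1.0000e-02 -1.0716e+02] F track [ 1.77 -0.29] -1.2 open 0.0004
```

>>> apply_moves([
  {"travel": [1,0,0],"roll": 0,"jaw": 0},
  {"travel": [1,0,0],"roll": 0,"jaw": 0},
  {"travel": [0.7,0,0],"roll": 0,"jaw": 0},
])

```text
clock: 13.55
tool_pos: [0.5413, -0.2437, 0.0548]
orientation: [-179.9, 0.0, -107.1]
force: [2.1, 1.4, -0.5]
opening: 0.0005
gripper_force: 0.9
```

>>> apply_moves([
  {"travel": [0.6,0,0],"roll": 0,"jaw": 0},
  {"travel": [0.6,0,0],"roll": 0,"jaw": 0},
])

```text
clock: 13.75
tool_pos: [0.5407, -0.2448, 0.0548]
orientation: [-180.0, 0.0, -107.2]
force: [2.6, 1.7, -0.2]
opening: 0.0005
gripper_force: 0.9
```

>>> apply_moves([
  {"travel": [0.5,0,0],"roll": 0,"jaw": 0},
  {"travel": [0.3,0,0],"roll": 0,"jaw": 0},
])

```text
clock: 13.95
tool_pos: [0.5403, -0.2455, 0.0547]
orientation: [-180.0, 0.0, -107.2]
force: [2.1, 1.9, 0.5]
opening: 0.0002
gripper_force: 1.5
```

```bash
python3 -c "
from h import *;st()"
```

```text
t 13.95 track mm [235.5   8.9] z 54.7 rpy [-1.7998e+02  1.0000e-02 -1.0716e+02] F track [ 2.47 -1.39] 0.48 open 0.0002
```

>>> apply_moves([
  {"travel": [0.5,0,0],"roll": 0,"jaw": 0},
  {"travel": [0.4,0,0],"roll": 0,"jaw": 0},
])

```text
clock: 14.15
tool_pos: [0.5403, -0.2458, 0.0547]
orientation: [-180.0, 0.0, -107.2]
force: [3.4, 6.6, 1.8]
opening: 0.0004
gripper_force: 4.1
```

>>> apply_moves([
  {"travel": [0.4,0,0],"roll": 0,"jaw": 0},
  {"travel": [0.3,0,0],"roll": 0,"jaw": 0},
])

```text
clock: 14.35
tool_pos: [0.5403, -0.2459, 0.0547]
orientation: [-180.0, 0.1, -107.2]
force: [3.6, 10.5, 2.9]
opening: 0.0002
gripper_force: 5.7
```

```bash
python3 -c "
from h import *;st()"
```

```text
t 14.35 track mm [235.    8.8] z 54.7 rpy [-1.7995e+02  9.0000e-02 -1.0718e+02] F track [11.13 -0.31] 2.89 open 0.0002
```

Force has risen to 11 N at the predicted stop, so the button is shut. I'll back away along the track, rise, and check with a picture.

>>> apply_moves([
  {"travel": [0,0,0],"roll": 0,"jaw": 0},
  {"travel": [-2,0,0],"roll": 0,"jaw": 0},
  {"travel": [-8,0,0],"roll": 0,"jaw": 0},
  {"travel": [-12,0,-10],"roll": 0,"jaw": 0},
  {"travel": [-10,0,-30],"roll": 0,"jaw": 0},
  {"travel": [0,0,-40],"roll": 0,"jaw": 0},
  {"travel": [0,20,-20],"roll": 0,"jaw": 0},
  {"travel": [0,35,0],"roll": 0,"jaw": 0},
  {"travel": [0,40,0],"roll": 0,"jaw": 0},
  {"travel": [0,30,0],"roll": 0,"jaw": 0},
])

```text
clock: 15.35
tool_pos: [0.4275, -0.1787, 0.1551]
orientation: [180.0, 0.0, -107.2]
force: [0.2, 0.6, 0.5]
opening: 0.0003
gripper_force: 0.0
```

>>> apply_moves([
  {"travel": [0,5,0],"roll": 0,"jaw": 0},
  {"travel": [0,0,0],"roll": 0,"jaw": 0},
  {"travel": [0,0,0],"roll": 0,"jaw": 0},
])

```text
clock: 15.65
tool_pos: [0.4261, -0.178, 0.1553]
orientation: [-179.9, 0.0, -107.1]
force: [-0.2, 0.2, 0.7]
opening: 0.0007
gripper_force: 0.0
```

```bash
python3 -c "
from h import *;st()
import cv2
im=ctrl.snapshot('top')[180:290,265:440,::-1]
cv2.imwrite('pics/g.png',cv2.resize(im,None,fx=4.5,fy=4.5,interpolation=cv2.INTER_CUBIC))"
```

```text
t 15.65 track mm [266.1 138. ] z 155.3 rpy [-179.92    0.   -107.13] F track [0.12 0.29] 0.75 open 0.0007
```

View pics/g.png

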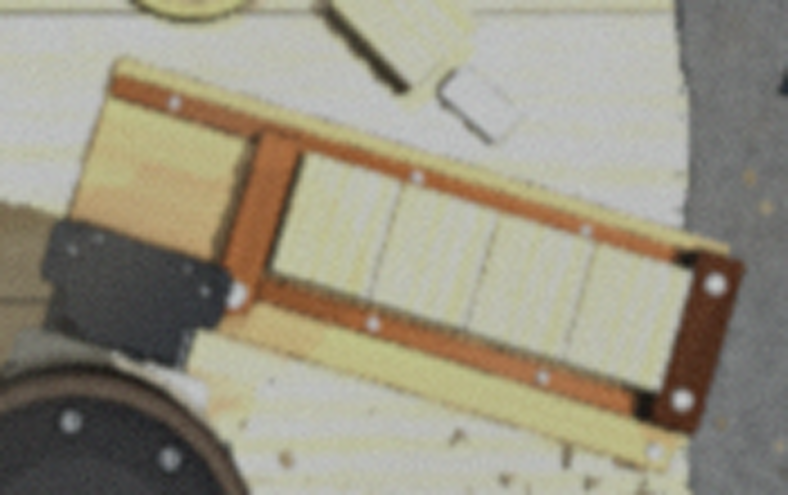

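The button lies square across the channel, from (280,140) to (240,285), behind block 4. The row is closed up against the stop at (690,270), and the eraser and spare block haven't moved.

```bash
python3 -c "
from plant import ctrl;print(ctrl.close_job())"
```

```text
the job is handed in; nothing more can be done
None
```

I pushed the row home as one train, swung the turn button shut behind it, moved the arm clear and handed the job in; the final picture shows all of this, but the hand-in returned no verdict.

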